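# Feel along a test weld with the fingertips

### The job

Check the test weld by touch: put the fingertips down on the raised weld of the yellow-painted steel block at its yellow end, run them slowly and lightly along the weld to its other end without lifting off, then take the hand away. Do not shift the block, and leave the bottle, the wire brush and the probe beside it alone.

Things in the scene. Friction and masses are not known exactly. Their poses are not given: they have to be found in the camera images.
- block: Loose 8.5 kg steel block, 200 mm long (x), 90 mm wide (y), tapering from 30 mm up to a top face 56 mm wide at 70 mm height, on boards 22 mm above the bench. Dark grey, with a 22 mm band of yellow paint across its -x end. (Two like blocks without paint, far off at the sides, are not part of the job.) Origin: centre of the underside; z up, x from the yellow to the plain end; any yaw.
- weld: Pale rippled bead along the middle of the block's top: straight, level, hard, slippery with couplant (friction 0.15), 190 x 17 mm, round on top, crest 3 mm above the top face. Origin: mid-length, centre line, at the top face; x towards the plain end, y across, z up. The place touched is taken at the TCP: keep the fingers closed, upright and over the centre line (within 12 mm).
- weld_start (a point): Point on the weld's crest 20 mm in from the block's yellow-painted end (just before the paint band's edge): put the fingertips down here. Hard steel that does not give: make the last 15 mm at 10 mm/s or slower and stop at 1 to 3 N; over 25 N is too hard.
- weld_end (a point): Point on the weld's crest 20 mm in from the plain end, 160 mm from weld_start: lift off here.
- bottle: Loose round couplant bottle with a red cap, 44 mm across, 105 mm tall, standing about 120 mm to the side of the weld. Origin: centre of its underside.
- brush: Loose wire brush with a blue handle, lying on its side roughly along the block, about 115 mm from the weld on the other side from the bottle: 215 mm long, 38 mm over back and brass bristles, 24 mm high. Origin: on its underside, 130 mm from the handle's end; x towards the bristle end, bristles point to -y (away from the block).
- probe: Loose black ultrasonic probe, 46 x 28 x 24 mm with a brass plug, lying about 115 mm to the side of the weld, on the bottle's side. Origin: centre of its underside.
There are look-alikes about, which are no part of the job. Leave any purple look-alike of the block alone.

How it is judged:
By the outcome, as a careful person would: the job done as asked, in the order asked, and still so for the second after the job is handed in, with the robot touching nothing.
It also fails if it takes over 53 s, if anything falls off the work surface, if the arm or the gripper's body presses on something with over 40 N, if the wrist force passes 120 N, or if a joint passes its speed limit or range.

### The arm

A 6-joint arm with a two-finger parallel gripper is mounted at the origin on the work surface. World frame = base frame: x ahead of the robot, y to its left, z up, the work surface at z = 0. Lengths are in mm, angles in rad, forces in N, time in s.
With the tool pointing down it reaches from about 325 to 850 mm from the base axis. Payload 4.4 kg.
Tool frame: the origin (TCP) lies between the finger pads, 19 mm behind the fingertips; this is the grasp point; z points along the fingers, y is the line along which they close (so a half turn about z gives the same grasp; the last joint's range is limited). The gripper opens to 94 mm and grips with 3 to 60 N. Pads are 16 mm wide; open, the fingers measure 119 mm over their backs; the gripper's body (75 mm by 177 mm) begins 78 mm behind the grasp point.
Start: joints at [0.983, 0.207, 1.542, -0, 1.393, -0.15], TCP at [243.78, 520.768, 224.247] pointing down, gripper open.
Joint ranges: [-2.73, 2.73], [-0.86, 2.22], [0.23, 2.46], [-1.11, 4.25], [0.08, 2.63], [-2.82, 2.82]. Speed limits (rad/s): [2.79, 2.79, 3.14, 3.14, 3.14, 3.14].

### API

Orientations are given as a unit quaternion [x, y, z, w].
In Python, from rig import robot gives the robot as it stands.
- The arm moves only by the shell command python3 -m jog 'ROWS'. ROWS is a JSON object of lists of equal length, an entry for each row: "claw": the finger opening in m, from 0 to 0.094; "translation": the shift along the world's x, y, z in m, a list of three; "twist": the turn about the world's z in degrees. A call has 1 to 8 rows; each row is the pose to reach, as a shift and turn from the pose commanded when the call began; what a row does not reach only later rows make up. A row lasts 1/10 s, in which the tool goes at most 50 mm and 8.59 degrees, less where a joint would pass 70% of its speed; a pose out of reach is approached as far as the arm can. A call with a gripper value outside its range is refused whole. The fingers move at their own pace and stop on an object; the grip force is fixed at half the most. Time passes only in rows, so rows that repeat a pose let the fingers close. It gives the time, the measured TCP pose, the force, the opening and the grip force at its end, in the units of the state.
- robot.get_state(): the state, without advancing time (a new reading comes with each control period).
- robot.read_camera(name): name is "scene" or "top" or "wrist"; returns the picture (420x560x3 uint8, red, green, blue); there is no depth.
- robot.camera_params(name): a dict with "intrinsics" (3x3 intrinsics, pixels), "xyz" and "attitude" of the camera in the world. Camera axes: x right, y up, looking along -z (the intrinsics and any distortion apply to the point x, -y, -z); pixel columns grow to the right and rows downward; lengths in mm; the calibration is good to about 2 mm. A picture is of the moment at which its call begins: read the wrist's pose just before it. camera_params takes no time and is no camera call; for the wrist camera it gives the pose at the moment of the call.
- robot.finish_job(): hands the job in; it is judged then, once.
The state is a dict: "time_s": time; "joint_positions": joint angles; "dq": joint speeds; "effort": joint torques, N m; "tcp_pos": TCP position; "orientation": TCP orientation; "contact_force": force on the tool from outside, world axes, zero at the start; "ft_torque": the same for the moment, N m; "finger_gap": finger opening in mm; "finger_force": force on a finger pad.
Only numpy, scipy, OpenCV 4.12 (cv2) and the standard library are available. Lean on these libraries where they do the work, as an engineer would, in place of code of your own. Each camera call takes 0.05 s, during which the arm holds its last target. There are 200 camera calls.

## Working session

There is one attempt and no reset: what is moved stays moved. The work goes in short steps, Python scripts to look and compute and a shell command to move; the robot and the scene stay as the last step left them, time stands still between calls to the robot, and variables do not carry over. Pictures are saved under pics/ and viewed, at most 10 in all, crops included, and the job is handed in when it is done.

```bash
mkdir -p pics
python3 - <<'E'
from rig import robot
import cv2
print(robot.get_state())
for n in("top","scene"):
    im=robot.read_camera(n); cv2.imwrite(f"pics/{n}0.png",im[...,::-1]); p=robot.camera_params(n); print(n,p)
E
```

```text
{'time_s': 0.0, 'joint_positions': array([ 9.82480688e-01,  2.07402616e-01,  1.54292775e+00, -3.59264319e-05,
        1.39349786e+00, -1.50483294e-01]), 'dq': array([ 0.00086609, -0.00114671,  0.00044094,  0.00118204, -0.00128686,
        0.00060369]), 'effort': array([ 1.60565265e-03, -3.70879304e+01, -2.81417871e+01,  7.01515004e-02,
        3.61088617e-02, -1.65791057e-04]), 'tcp_pos': array([243.37359601, 520.11865979, 223.11306985]), 'orientation': array([ 2.17168543e-01,  9.76133482e-01, -1.04876654e-03, -3.87096694e-04]), 'contact_force': array([0.81651927, 0.41391031, 0.09052912]), 'ft_torque': array([-0.08250444, -0.03656672, -0.04767845]), 'finger_force': 0.0, 'finger_gap': 93.65211265702186}
top {'intrinsics': array([[535.35478363,   0.        , 285.39409742],
       [  0.        , 535.35478363, 201.88005454],
       [  0.        ,   0.        ,   1.        ]]), 'xyz': array([ 198.14856832,  -35.24812526, 1197.42474807]), 'attitude': array([ 0.06870918, -0.06140074, -0.70029818,  0.70787814])}
scene {'intrinsics': array([[379.86216611,   0.        , 275.43617065],
       [  0.        , 379.86216611, 207.7518465 ],
       [  0.        ,   0.        ,   1.        ]]), 'xyz': array([1136.30398902,   69.35331098,  636.16303097]), 'attitude': array([0.2985265 , 0.34360471, 0.67141188, 0.58482803])}
```

View pics/top0.png

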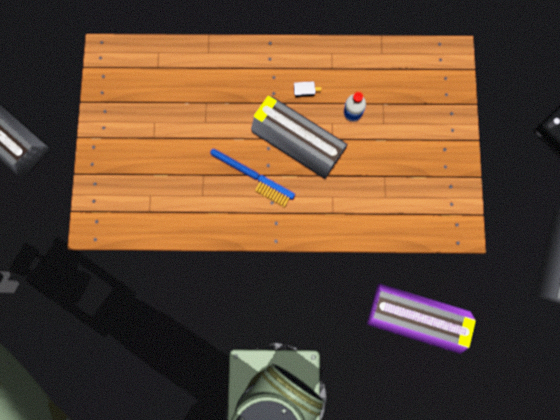

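The top view shows the yellow-ended block: paint at about (265,108), plain end at about (338,155). The bottle is at (356,103), the probe at (306,89), the brush at (250,175), and the purple decoy at (420,318).

```bash
cat > h.py <<'E'
import numpy as np
from scipy.spatial.transform import Rotation as R
def ray(p,uv,z):
    d=np.array([*np.linalg.solve(p['intrinsics'],[uv[0],uv[1],1])]); d=R.from_quat(p['attitude']).apply(d*[1,-1,-1])
    return p['xyz']+d*(z-p['xyz'][2])/d[2]
def proj(p,X):
    c=R.from_quat(p['attitude']).inv().apply(np.atleast_2d(X)-p['xyz'])*[1,-1,-1]; q=c@p['intrinsics'].T
    return q[:,:2]/q[:,2:]
E
python3 - <<'E'
from rig import robot
import cv2,numpy as np
from h import *
im=cv2.imread("pics/top0.png");p=robot.camera_params("top")
x0,y0=245,90;c=im[y0:185,x0:355].astype(int)
m=((c.min(2)>120)).astype(np.uint8)
n,l,s,ce=cv2.connectedComponentsWithStats(m); k=1+s[1:,4].argmax(); ys,xs=np.where(l==k)
print(s[k])
W=np.array([ray(p,(x+x0,y+y0),94)[:2] for x,y in zip(xs,ys)])
mu=W.mean(0);v=np.linalg.svd(W-mu,full_matrices=False)[2][0]
yl=np.where((c[...,2]>150)&(c[...,1]>150)&(c[...,0]<80)); Y=ray(p,(yl[1].mean()+x0,yl[0].mean()+y0),85)[:2]
if (Y-mu)@v>0:v=-v
t=(W-mu)@v; w=(W-mu)@[-v[1],v[0]]
print(mu,v,np.degrees(np.arctan2(v[1],v[0])),t.min(),t.max(),w.min(),w.max(),Y,(Y-mu)@v, mu+v*(t.min()+t.max())/2)
for n,uv,z in(("bottle",(358,97),127),("probe",(306,88),46)):print(n,ray(p,uv,z))
cv2.imwrite("pics/c.png",cv2.resize(im[60:220,200:380],None,fx=4,fy=3.75,interpolation=2))
E
```

```text
[ 18  16  75  50 729]
[559.28226136 -52.19413325] [-0.54784291 -0.83658123] -123.21915289067289 -96.6617529203932 92.19908634425879 -9.780612227613863 9.85715242547708 [608.44759511  24.27735522] -90.90949101908865 [560.50468148 -50.32744171]
bottle [ 624.02564205 -173.42766833  127.        ]
probe [676.95703614 -65.89925192  46.        ]
```

Fitted bead length is 189 mm and width about 19 mm, which match the given sizes. The centre is (560.5, -50.3), with heading -123.2°. So weld_start ≈ (604.3, 16.6) and weld_end ≈ (516.7, -117.3). I'll hover over the start with fingers closed and turned along the weld.

```bash
python3 -m jog '{"claw":[0,0,0,0,0,0,0,0],"translation":[[0.012,-0.016,0],[0.035,-0.049,0],[0.061,-0.085,0],[0.087,-0.122,0],[0.113,-0.159,0],[0.140,-0.195,0],[0.166,-0.232,0],[0.192,-0.269,0]],"twist":[-1,-3,-5,-7,-8,-8,-8,-8]}'
python3 -m jog '{"claw":[0,0,0,0,0,0,0,0],"translation":[[0.026,-0.037,0],[0.052,-0.073,-0.002],[0.079,-0.110,-0.006],[0.105,-0.147,-0.012],[0.128,-0.179,-0.018],[0.148,-0.208,-0.022],[0.163,-0.228,-0.024],[0.1685,-0.2352,-0.024]],"twist":[0,0,0,0,0,0,0,0]}'
python3 -m jog '{"claw":[0,0,0],"translation":[[0,0,0],[0,0,0],[0,0,0]],"twist":[0,0,0]}'
python3 - <<'E'
from rig import robot
import cv2,numpy as np
from h import *
s=robot.get_state();p=robot.camera_params("wrist");im=robot.read_camera("wrist")
print(s['tcp_pos'],s['orientation'],s['contact_force'],s['finger_gap'],p)
cv2.imwrite("pics/w1raw.png",im[...,::-1])
im=im[...,::-1].copy()
c=np.array([560.5,-50.3,95]);v=np.array([-.5478,-.8366,0])
for t in(-95,-80,0,80,95):
    q=proj(p,c+v*t)[0];print(t,q);cv2.circle(im,tuple(int(round(a)) for a in q),3,(255,0,255),1)
cv2.imwrite("pics/w1.png",im)
E
```

```text
time_s: 0.9
tcp_pos: [436.2, 250.1, 223.9]
orientation: [0.285, 0.959, -0.0, -0.0]
contact_force: [0.8, -0.5, 0.4]
finger_gap: 33.2
finger_force: 0.0
time_s: 1.7
tcp_pos: [604.7, 14.4, 199.0]
orientation: [0.286, 0.958, -0.0, -0.001]
contact_force: [0.1, 0.3, -0.0]
finger_gap: 0.6
finger_force: 0.0
time_s: 2.0
tcp_pos: [603.6, 18.0, 200.4]
orientation: [0.284, 0.959, 0.0, -0.0]
contact_force: [0.2, 0.1, -0.2]
finger_gap: 0.7
finger_force: 0.0
[603.60893595  17.95759252 200.3888955 ] [ 2.83951955e-01  9.58838475e-01  1.71248525e-04 -1.90755826e-04] [ 0.2400937   0.08142802 -0.24635402] 0.7109962619838235 {'intrinsics': array([[300.12485217,   0.        , 279.93000254],
       [  0.        , 300.12485217, 211.65106666],
       [  0.        ,   0.        ,   1.        ]]), 'xyz': array([537.50623138,  61.74026854, 361.15248224]), 'attitude': array([-0.1205843 , -0.06625607,  0.47272718,  0.87040139])}
-95 [294.14176803 217.12305049]
-80 [277.95267957 217.0640881 ]
0 [191.53918738 216.74936096]
80 [105.00477422 216.4341934 ]
95 [ 88.76608925 216.37505038]
```

View pics/w1.png

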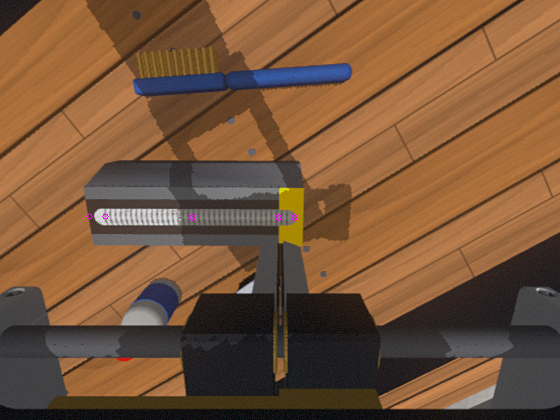

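The wrist view confirms the weld line: row ~217, from about x=94 to x=298. The block's ends are at about 86 and 303, roughly 3 px toward the yellow end of my prediction. I'll shift by about 2.5 mm that way, which puts the start at (605.7, 18.7) and the end at (518, -115.2). Now descending to just above the weld.

```bash
python3 -m jog '{"claw":[0,0,0,0,0,0,0,0],"translation":[[0.0014,0.0021,-0.008],[0.0014,0.0021,-0.022],[0.0014,0.0021,-0.036],[0.0014,0.0021,-0.048],[0.0014,0.0021,-0.057],[0.0014,0.0021,-0.063],[0.0014,0.0021,-0.066],[0.0014,0.0021,-0.066]],"twist":[0,0,0,0,0,0,0,0]}'
python3 -m jog '{"claw":[0,0,0,0,0,0,0,0],"translation":[[0,0,-0.001],[0,0,-0.002],[0,0,-0.003],[0,0,-0.004],[0,0,-0.005],[0,0,-0.006],[0,0,-0.007],[0,0,-0.008]],"twist":[0,0,0,0,0,0,0,0]}'
python3 -m jog '{"claw":[0,0,0,0,0,0,0,0],"translation":[[0,0,-0.0008],[0,0,-0.0016],[0,0,-0.0024],[0,0,-0.0032],[0,0,-0.004],[0,0,-0.0048],[0,0,-0.0056],[0,0,-0.0064]],"twist":[0,0,0,0,0,0,0,0]}'
```

```text
time_s: 2.85
tcp_pos: [605.6, 18.6, 133.9]
orientation: [0.285, 0.959, -0.0, -0.0]
contact_force: [-0.2, -0.3, 1.2]
finger_gap: 0.5
finger_force: 0.0
time_s: 3.65
tcp_pos: [605.7, 18.7, 126.1]
orientation: [0.285, 0.959, -0.0, -0.0]
contact_force: [0.0, 0.6, 0.9]
finger_gap: 0.5
finger_force: 0.0
time_s: 4.45
tcp_pos: [605.7, 18.7, 119.8]
orientation: [0.285, 0.959, -0.0, 0.0]
contact_force: [0.9, -0.5, -0.6]
finger_gap: 0.7
finger_force: 0.0
```

```bash
python3 -m jog '{"claw":[0,0,0,0,0,0],"translation":[[0,0,-0.0006],[0,0,-0.0012],[0,0,-0.0018],[0,0,-0.0024],[0,0,-0.003],[0,0,-0.0036]],"twist":[0,0,0,0,0,0]}'
```

```text
time_s: 5.05
tcp_pos: [605.7, 18.7, 116.2]
orientation: [0.285, 0.959, 0.0, 0.0]
contact_force: [0.6, 0.2, 0.9]
finger_gap: 0.1
finger_force: 0.0
```

```bash
python3 -m jog '{"claw":[0,0,0],"translation":[[0,0,-0.0003],[0,0,-0.0006],[0,0,-0.0009]],"twist":[0,0,0]}'
```

```text
time_s: 5.35
tcp_pos: [605.7, 18.6, 115.4]
orientation: [0.285, 0.959, -0.0, 0.0]
contact_force: [-0.8, -1.3, -0.4]
finger_gap: 0.3
finger_force: 0.0
```

```bash
python3 -m jog '{"claw":[0,0],"translation":[[0,0,-0.0003],[0,0,-0.0006]],"twist":[0,0]}'
```

```text
time_s: 5.55
tcp_pos: [605.7, 18.7, 114.7]
orientation: [0.285, 0.959, 0.0, -0.0]
contact_force: [0.1, 0.7, 0.7]
finger_gap: 0.2
finger_force: 0.0
```

```bash
python3 -m jog '{"claw":[0,0],"translation":[[0,0,-0.0002],[0,0,-0.0004]],"twist":[0,0]}'
```

```text
time_s: 5.75
tcp_pos: [605.7, 18.7, 114.3]
orientation: [0.285, 0.959, 0.0, -0.0]
contact_force: [-0.4, -0.4, -0.4]
finger_gap: 0.8
finger_force: 0.0
```

```bash
python3 -m jog '{"claw":[0,0],"translation":[[0,0,-0.0002],[0,0,-0.0002]],"twist":[0,0]}'
```

```text
time_s: 5.95
tcp_pos: [605.7, 18.7, 114.2]
orientation: [0.285, 0.959, -0.0, 0.0]
contact_force: [-0.1, -0.3, 0.2]
finger_gap: 0.4
finger_force: 0.0
```

```bash
python3 -m jog '{"claw":[0,0],"translation":[[0,0,-0.0002],[0,0,-0.0002]],"twist":[0,0]}'
```

```text
time_s: 6.15
tcp_pos: [605.7, 18.7, 114.1]
orientation: [0.285, 0.959, -0.0, 0.0]
contact_force: [-0.5, -1.1, 0.1]
finger_gap: 0.7
finger_force: 0.4
```

```bash
python3 -m jog '{"claw":[0,0],"translation":[[0,0,-0.0002],[0,0,-0.0002]],"twist":[0,0]}'
```

```text
time_s: 6.35
tcp_pos: [605.7, 18.7, 114.0]
orientation: [0.285, 0.959, 0.0, 0.0]
contact_force: [-0.5, -0.8, 2.2]
finger_gap: 0.4
finger_force: 1.1
```

```bash
python3 -m jog '{"claw":[0],"translation":[[0,0,0]],"twist":[0]}'; python3 -m jog '{"claw":[0],"translation":[[0,0,-0.0001]],"twist":[0]}'
```

```text
time_s: 6.45
tcp_pos: [605.7, 18.7, 114.0]
orientation: [0.285, 0.959, -0.0, 0.0]
contact_force: [-1.1, 0.2, 2.1]
finger_gap: 0.6
finger_force: 1.3
time_s: 6.55
tcp_pos: [605.8, 18.7, 114.0]
orientation: [0.285, 0.959, 0.0, 0.0]
contact_force: [-0.9, 0.2, 4.1]
finger_gap: 0.4
finger_force: 1.8
```

Contact at TCP z = 114.0, as predicted, at about 2–3 N. Starting the slide at about 15 mm/s and checking force each call.

```bash
python3 -m jog '{"claw":[0,0,0,0],"translation":[[-0.0005,-0.0008,0],[-0.0011,-0.0017,0],[-0.0019,-0.0029,0],[-0.0027,-0.0042,0]],"twist":[0,0,0,0]}'
```

```text
time_s: 6.95
tcp_pos: [603.4, 14.5, 114.0]
orientation: [0.285, 0.959, 0.0, 0.001]
contact_force: [-0.0, 1.0, 3.3]
finger_gap: 0.4
finger_force: 1.6
```

```bash
python3 -m jog '{"claw":[0,0,0,0],"translation":[[-0.0008,-0.0013,0],[-0.0016,-0.0025,0],[-0.0025,-0.0038,0],[-0.0033,-0.0050,0]],"twist":[0,0,0,0]}'
```

```text
time_s: 7.35
tcp_pos: [599.9, 9.4, 114.0]
orientation: [0.285, 0.959, 0.0, 0.0]
contact_force: [0.3, 1.6, 4.2]
finger_gap: 0.5
finger_force: 2.1
```

```bash
python3 -m jog '{"claw":[0,0,0,0,0,0,0,0],"translation":[[-0.0008,-0.0013,0],[-0.0016,-0.0025,0],[-0.0025,-0.0038,0],[-0.0033,-0.0050,0],[-0.0041,-0.0063,0],[-0.0049,-0.0075,0],[-0.0058,-0.0088,0],[-0.0066,-0.0100,0]],"twist":[0,0,0,0,0,0,0,0]}'
```

```text
time_s: 8.15
tcp_pos: [593.3, -0.6, 113.9]
orientation: [0.285, 0.959, 0.0, 0.0]
contact_force: [1.0, 1.4, 5.6]
finger_gap: 0.9
finger_force: 2.6
```

```bash
python3 -m jog '{"claw":[0,0,0,0,0,0,0,0],"translation":[[-0.0008,-0.0013,0],[-0.0016,-0.0025,0],[-0.0025,-0.0038,0],[-0.0033,-0.0050,0],[-0.0041,-0.0063,0],[-0.0049,-0.0075,0],[-0.0058,-0.0088,0],[-0.0066,-0.0100,0]],"twist":[0,0,0,0,0,0,0,0]}'
```

```text
time_s: 8.95
tcp_pos: [586.7, -10.6, 113.9]
orientation: [0.285, 0.959, 0.0, 0.0]
contact_force: [1.3, 1.8, 4.9]
finger_gap: 0.6
finger_force: 2.6
```

```bash
python3 -m jog '{"claw":[0,0,0,0,0,0,0,0],"translation":[[-0.0008,-0.0013,0],[-0.0016,-0.0025,0],[-0.0025,-0.0038,0],[-0.0033,-0.0050,0.0001],[-0.0041,-0.0063,0.0001],[-0.0049,-0.0075,0.0001],[-0.0058,-0.0088,0.0001],[-0.0066,-0.0100,0.0001]],"twist":[0,0,0,0,0,0,0,0]}'
```

```text
time_s: 9.75
tcp_pos: [580.0, -20.6, 113.9]
orientation: [0.285, 0.959, 0.0, 0.0]
contact_force: [0.8, 1.8, 6.0]
finger_gap: 0.6
finger_force: 2.6
```

```bash
python3 -m jog '{"claw":[0,0,0,0,0,0,0,0],"translation":[[-0.0008,-0.0013,0],[-0.0016,-0.0025,0],[-0.0025,-0.0038,0],[-0.0033,-0.0050,0],[-0.0041,-0.0063,0],[-0.0049,-0.0075,0],[-0.0058,-0.0088,0],[-0.0066,-0.0100,0]],"twist":[0,0,0,0,0,0,0,0]}'
```

```text
time_s: 10.55
tcp_pos: [573.4, -30.6, 113.9]
orientation: [0.285, 0.959, 0.0, 0.0]
contact_force: [1.0, 2.2, 4.6]
finger_gap: 0.5
finger_force: 2.6
```

```bash
python3 -m jog '{"claw":[0,0,0,0,0,0,0,0],"translation":[[-0.0008,-0.0013,0],[-0.0016,-0.0025,0],[-0.0025,-0.0038,0.0001],[-0.0033,-0.0050,0.0001],[-0.0041,-0.0063,0.0001],[-0.0049,-0.0075,0.0001],[-0.0058,-0.0088,0.0001],[-0.0066,-0.0100,0.0001]],"twist":[0,0,0,0,0,0,0,0]}'
```

```text
time_s: 11.35
tcp_pos: [566.7, -40.6, 114.0]
orientation: [0.285, 0.959, 0.0, 0.0]
contact_force: [1.0, 2.0, 5.6]
finger_gap: 0.6
finger_force: 2.6
```

```bash
python3 -m jog '{"claw":[0,0,0,0,0,0,0,0],"translation":[[-0.0008,-0.0013,0],[-0.0016,-0.0025,0],[-0.0025,-0.0038,0],[-0.0033,-0.0050,0],[-0.0041,-0.0063,0],[-0.0049,-0.0075,0],[-0.0058,-0.0088,0],[-0.0066,-0.0100,0]],"twist":[0,0,0,0,0,0,0,0]}'
```

```text
time_s: 12.15
tcp_pos: [560.0, -50.6, 113.9]
orientation: [0.285, 0.959, 0.0, 0.0]
contact_force: [1.7, 1.3, 5.3]
finger_gap: 0.3
finger_force: 2.6
```

```bash
python3 -m jog '{"claw":[0,0,0,0,0,0,0,0],"translation":[[-0.0008,-0.0013,0],[-0.0016,-0.0025,0],[-0.0025,-0.0038,0.0001],[-0.0033,-0.0050,0.0001],[-0.0041,-0.0063,0.0001],[-0.0049,-0.0075,0.0001],[-0.0058,-0.0088,0.0001],[-0.0066,-0.0100,0.0001]],"twist":[0,0,0,0,0,0,0,0]}'
```

```text
time_s: 12.95
tcp_pos: [553.4, -60.6, 113.9]
orientation: [0.285, 0.959, -0.0, -0.0]
contact_force: [1.1, 1.7, 5.2]
finger_gap: 0.6
finger_force: 2.4
```

```bash
python3 -m jog '{"claw":[0,0,0,0,0,0,0,0],"translation":[[-0.0008,-0.0013,0],[-0.0016,-0.0025,0],[-0.0025,-0.0038,0],[-0.0033,-0.0050,0],[-0.0041,-0.0063,0],[-0.0049,-0.0075,0],[-0.0058,-0.0088,0],[-0.0066,-0.0100,0]],"twist":[0,0,0,0,0,0,0,0]}'
python3 - <<'E'
from rig import robot
import cv2,numpy as np
from h import *
s=robot.get_state();p=robot.camera_params("wrist");im=robot.read_camera("wrist")[...,::-1].copy()
c=np.array([561.87,-48.2,95]);v=np.array([-.5478,-.8366,0])
for t in(-100,-80,0,80,100):
    q=proj(p,c+v*t-[0,0,3*(abs(t)==100)])[0];print(t,q);cv2.circle(im,tuple(int(round(a)) for a in q),3,(255,0,255),1)
cv2.imwrite("pics/w2.png",im)
E
```

```text
time_s: 13.75
tcp_pos: [546.8, -70.6, 113.9]
orientation: [0.285, 0.959, -0.0, -0.0]
contact_force: [0.9, 2.1, 5.2]
finger_gap: 0.1
finger_force: 2.4
-100 [471.26852285 252.73978358]
-80 [443.32599556 254.55057156]
0 [320.08315465 254.31207028]
80 [196.65898977 254.07321809]
100 [167.43900581 252.1484283 ]
```

View pics/w2.png

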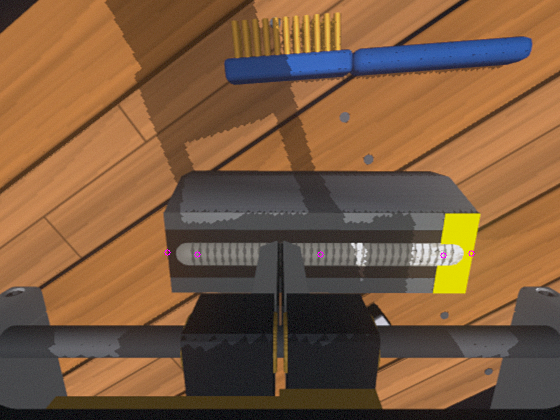

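The wrist view shows the fingertips on the bead line (row ~254), with block ends at about 169 and 474, within about 2 px (1.4 mm) of the prediction. The block and brush are undisturbed. Continuing to the end at (518.5, -114.5).

```bash
python3 -m jog '{"claw":[0,0,0,0,0,0,0,0],"translation":[[-0.0008,-0.0013,0],[-0.0016,-0.0025,0],[-0.0025,-0.0038,0],[-0.0033,-0.0050,0],[-0.0041,-0.0063,0],[-0.0049,-0.0075,0],[-0.0058,-0.0088,0],[-0.0066,-0.0100,0]],"twist":[0,0,0,0,0,0,0,0]}'
```

```text
time_s: 14.6
tcp_pos: [540.2, -80.6, 113.9]
orientation: [0.285, 0.959, -0.0, -0.0]
contact_force: [0.4, 1.9, 3.9]
finger_gap: 0.4
finger_force: 2.3
```

```bash
python3 -m jog '{"claw":[0,0,0,0,0,0,0,0],"translation":[[-0.0008,-0.0013,0],[-0.0016,-0.0025,0],[-0.0025,-0.0038,0],[-0.0033,-0.0050,0],[-0.0041,-0.0063,0],[-0.0049,-0.0075,0],[-0.0058,-0.0088,0],[-0.0066,-0.0100,0]],"twist":[0,0,0,0,0,0,0,0]}'
```

```text
time_s: 15.4
tcp_pos: [533.6, -90.6, 113.9]
orientation: [0.285, 0.959, -0.0, -0.0]
contact_force: [1.5, 2.5, 4.8]
finger_gap: 0.7
finger_force: 2.3
```

```bash
python3 -m jog '{"claw":[0,0,0,0,0,0,0,0],"translation":[[-0.0008,-0.0013,0],[-0.0016,-0.0025,0],[-0.0025,-0.0038,0],[-0.0033,-0.0050,0],[-0.0041,-0.0063,0],[-0.0049,-0.0075,0],[-0.0058,-0.0088,0],[-0.0066,-0.0100,0]],"twist":[0,0,0,0,0,0,0,0]}'
```

```text
time_s: 16.2
tcp_pos: [527.0, -100.6, 113.9]
orientation: [0.285, 0.959, -0.0, -0.0]
contact_force: [2.5, 2.5, 4.1]
finger_gap: 0.5
finger_force: 2.2
```

```bash
python3 -m jog '{"claw":[0,0,0,0,0,0,0,0],"translation":[[-0.0008,-0.0013,0],[-0.0016,-0.0025,0],[-0.0025,-0.0038,0],[-0.0033,-0.0050,0],[-0.0041,-0.0063,0],[-0.0049,-0.0075,0],[-0.0058,-0.0088,0],[-0.0066,-0.0100,0]],"twist":[0,0,0,0,0,0,0,0]}'; python3 -m jog '{"claw":[0,0,0,0,0],"translation":[[-0.0008,-0.0013,0],[-0.0015,-0.0024,0],[-0.0021,-0.0035,0],[-0.0021,-0.0035,0],[-0.0021,-0.0035,0]],"twist":[0,0,0,0,0]}'
```

```text
time_s: 17.0
tcp_pos: [520.4, -110.6, 113.9]
orientation: [0.285, 0.959, -0.0, -0.0]
contact_force: [1.5, 1.4, 3.7]
finger_gap: 0.6
finger_force: 2.2
time_s: 17.5
tcp_pos: [518.2, -114.2, 113.9]
orientation: [0.285, 0.959, -0.0, -0.0]
contact_force: [0.6, 0.9, 5.1]
finger_gap: 0.3
finger_force: 2.3
```

```bash
python3 -m jog '{"claw":[0,0,0,0,0,0,0,0],"translation":[[0,0,0.001],[0,0,0.003],[0,0,0.007],[0,0,0.014],[0,0,0.026],[0,0,0.042],[0,0,0.06],[0,0,0.08]],"twist":[0,0,0,0,0,0,0,0]}'; python3 -m jog '{"claw":[0,0,0,0,0,0,0,0],"translation":[[0,0,0.02],[0,0,0.038],[0,0,0.052],[0,0,0.06],[0,0,0.06],[0,0,0.06],[0,0,0.06],[0,0,0.06]],"twist":[0,0,0,0,0,0,0,0]}'
python3 - <<'E'
from rig import robot
import cv2,numpy as np
a=cv2.imread("pics/top0.png")[60:220,190:380]; b=robot.read_camera("top")[60:220,190:380,::-1]
cv2.imwrite("pics/cmp.png",cv2.resize(np.hstack([a,b]),None,fx=2.1,fy=2.1,interpolation=cv2.INTER_CUBIC))
E
```

```text
time_s: 18.3
tcp_pos: [518.3, -114.0, 195.4]
orientation: [0.285, 0.959, -0.0, 0.0]
contact_force: [-0.2, 1.0, 0.2]
finger_gap: 0.7
finger_force: 0.0
time_s: 19.1
tcp_pos: [517.8, -113.8, 252.8]
orientation: [0.285, 0.959, 0.0, -0.001]
contact_force: [0.9, -0.1, 0.5]
finger_gap: 0.5
finger_force: 0.0
```

View pics/cmp.png

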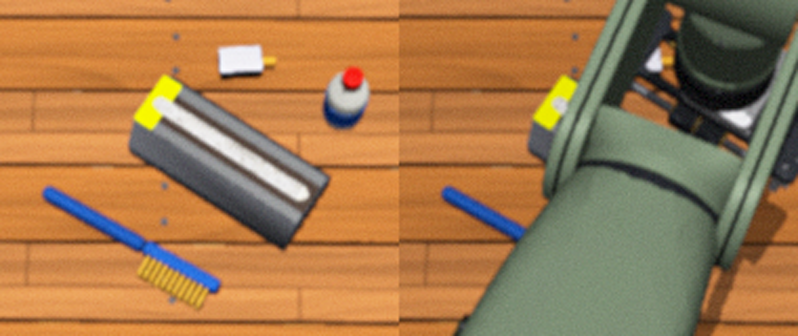

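The left half is before and the right half is now. The visible corner of the block, the brush handle and the probe edge are at the same pixels (paint at 555,105 on the right against 158,105 on the left), so nothing has moved. The hand is clear, so I'm handing in.

```bash
python3 -c "
from rig import robot
print(robot.finish_job())"
```

```text
the job is handed in; nothing more can be done
None
```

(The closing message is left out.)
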